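# Tip a gauge bracket upright against the fence and lock it with the keeper

### The job

Slide the blue gauge bracket along the bench until its plain edge is up against the aluminium fence, then tip it up on that edge (pushing its folded flange does it) so it stands upright and flat against the fence; never pick it up off the bench. Then swing the orange keeper bar, the one with the black handle, fully shut across the front of the standing bracket, and leave the gauge, the profile offcut and the straw lid where they are.

Things in the scene. Friction and masses are not known exactly. Their poses are not given: they have to be found in the camera images.
- fence: Fixed fence of slotted aluminium profile, 332 long, 40 thick, 70 mm high, bolted to the bench. Origin: on the bench at the middle of its working face. x runs along the fence, y points horizontally into the fence (the direction to push the bracket), z up. The working face is the plane y = 0 and the bracket lies on its -y side.
- bracket: Loose blue L-shaped sheet bracket, 0.2 to 0.4 kg, lying on the bench: base plate 100 (x) by 110 (y) by 6 mm with a 56 mm round hole, and a 6 mm thick flange along its -y edge, 100 wide, standing up to 50 mm above the bench. Origin: centre of the plate's underside. y points from flange to plain edge (towards the fence); z is up while lying, and points into the fence (as the fence's y) when it stands.
- bracket_foot (a point): Middle of the bracket's plain edge face, half-way through the 6 mm thickness: the edge it pivots on. Axes as the bracket. 3 mm above the bench while lying, 0 mm when standing.
- bracket_flange (a point): Middle of the flange's outer face (the face to push), 25 mm above the bench while lying. Axes as the bracket. Standing, the bracket is 110 mm high with the flange on top, pointing over the fence, this face up. Tipped beyond about 80 degrees it falls against the fence by itself and stays there.
- keeper (a joint): Angle of the orange keeper bar about its vertical pivot: 0 = fully shut, parallel to the fence (hard stop); 1.4 to 1.7 rad at the start, standing out towards the fence's -y beside the bracket. It shuts by swinging counter-clockwise seen from above, with light friction (under 2 N at the handle), and stays where it is left.
- keeper_pivot (a point): On the keeper's pivot axis, 32 mm above the bench, fixed to the fence. The bar is 16 mm wide and spans 24 to 40 mm above the bench, reaching 190 mm from the pivot. Shut, it leaves 9 mm between itself and the fence, in which the bracket's 6 mm plate stands.
- keeper_handle (a point): On the axis of the keeper's upright black round handle, 16 mm diameter, 40 to 125 mm above the bench, 170 mm from the pivot; this point is 105 mm above the bench.
- gauge: Bystander: round steel pressure gauge, 90 mm diameter, 32 mm high, lying face up behind the fence. Origin: centre of its underside.
- offcut: Bystander: aluminium profile offcut 40 x 40 x 120 mm standing on end behind the fence. Origin: centre of its underside.
- straw_lid: Bystander: conical woven straw lid, 180 mm diameter, 105 mm high. Origin: centre of its underside.
Not all that is in view belongs to the job. Several things have the shape of the bracket; the one meant has the colours described above.

How it is judged:
By the outcome, as a careful person would: the job done as asked, in the order asked, and still so for the second after the job is handed in, with the robot touching nothing.
It also fails if it takes over 61 s, if anything falls off the work surface, if the arm or the gripper's body presses on something with over 40 N, if the wrist force passes 120 N, or if a joint passes its speed limit or range.

### The arm

A 6-joint arm with a two-finger parallel gripper is mounted at the origin on the work surface. World frame = base frame: x ahead of the robot, y to its left, z up, the work surface at z = 0. Lengths are in m, angles in rad, forces in N, time in s.
With the tool pointing down it reaches from about 0.35 to 0.875 m from the base axis. Payload 4.2 kg.
Tool frame: the origin (TCP) lies midway between the tips of the shut fingers; the grasp point (between the pads) lies 19 mm behind it; y points along the fingers, x is the direction in which the jaws open and shut, and the axes are right-handed (so a half turn about y gives the same grasp; the last joint's range is limited). The gripper opens to 85 mm and grips with 20 to 120 N. Pads are 22 mm wide; open, the fingers measure 114 mm over their backs; the gripper's body (76 mm by 85 mm) begins 54 mm behind the grasp point. The pads swing forward as they close: fully open they stand 13 mm farther back than shut.
Start: joints at [1.386, 0.385, 0.008, 0, -1.194, -0.259], TCP at [0.268, 0.564, 0.231] pointing down, gripper open.
Joint ranges: [-3.14, 3.14], [-1.21, 2.06], [-1.07, 1.41], [-3.16, 2.05], [-2.99, -0.16], [-3.1, 3.1]. Speed limits (rad/s): [2.79, 2.79, 3.14, 3.14, 3.14, 3.14].

### API

Orientations are given as a rotation vector (axis times angle).
In Python, from cell import monitor, eyes, ctrl gives the robot as it stands.
- The arm moves only by the shell command python3 -m creep 'ROWS' [OPENING] [FORCE]. ROWS is JSON, a list that holds one entry, the list of rows, each a list of 6 numbers: the shift along the tool's x, y, z in units of 500 mm (1.0 is 500 mm), then the turn, a rotation vector about the tool's x, y, z in units of 180 degrees (1.0 is 180 degrees). In form: [[[x, y, z, ax, ay, az], ...]]. A call has 1 to 12 rows; each row is the pose to reach, as a shift and turn from the pose commanded when the call began, along the tool's axes at that moment, turning the shorter way round; what a row does not reach only later rows make up. A row lasts 1/8 s, in which the tool goes at most 62.5 mm and 10.7 degrees, less where a joint would pass 70% of its speed; a pose out of reach is approached as far as the arm can. A call with a number of a shift or a turn outside -1 to 1 is refused whole. A call with a gripper value outside its range is refused whole. OPENING is the gripper's target within -1 to 1 (fully open at 1, half-way at 0, shut at -1), set as the call begins (- or left out, the last holds). The fingers move at their own pace and stop on an object; FORCE is the grip in N (left out, the last holds). Time passes only in rows, so rows that repeat a pose let the fingers close. It gives the time, the measured TCP pose, the force and the opening at its end, in the units of the state.
- monitor.state(): the state, without advancing time (a new reading comes with each control period).
- eyes.snapshot(name): name is "side" or "top" or "wrist"; returns a dict with "img" (480x640x3 uint8, red, green, blue), "fx", "fy", "cx", "cy" (pixels), "distortion" ([k1, k2, p1, p2, k3] as OpenCV has them; the pictures are not rectified), "rvec" (rotation vector, rad) and "tvec" (3), from world to camera coordinates, as OpenCV has them; the wrist camera has in their place "tool_from_camera" (4x4, takes a point from camera to tool coordinates, whose origin is the TCP and whose axes are the tool frame's). Camera axes: x right, y down, z forward; pixel columns grow to the right and rows downward; lengths in m; the calibration is good to about 2 mm. A picture is of the moment at which its call begins: read the wrist's pose just before it. There is no depth.
- ctrl.sign_off(): hands the job in, once; it reports no verdict.
The state is a dict: "clock": time; "joints": joint angles; "dq": joint speeds; "joint_efforts": joint torques, N m; "ee_pos": TCP position; "tcp_rot": TCP orientation; "ft_force": force on the tool from outside, world axes, zero at the start; "wrist_torque": the same for the moment, N m; "grip_width": finger opening in m.
Only numpy, scipy, OpenCV 4.12 (cv2) and the standard library are available. Lean on these libraries where they do the work, as an engineer would, in place of code of your own. Each camera call takes 0.05 s, during which the arm holds its last target. There are 200 camera calls.

## Working session

There is one attempt and no reset: what is moved stays moved. The work goes in short steps, Python scripts to look and compute and a shell command to move; the robot and the scene stay as the last step left them, time stands still between calls to the robot, and variables do not carry over. Pictures are saved under pics/ and viewed, about 8 in all and at most 12, crops included, and the job is handed in when it is done.

```bash
ls; mkdir -p pics
cat > h.py <<'E'
import numpy as np, cv2, json
from cell import monitor, eyes, ctrl
from scipy.spatial.transform import Rotation as R
def snap(n, f=None):
    s=monitor.state(); d=eyes.snapshot(n)
    if 'rvec' in d and d.get('rvec') is not None:
        Rc=R.from_rotvec(np.ravel(d['rvec'])).as_matrix(); t=np.ravel(d['tvec']); d['Rwc']=Rc.T; d['o']=-Rc.T@t
    else:
        T=np.array(d['tool_from_camera']); Rt=R.from_rotvec(s['tcp_rot']).as_matrix()
        d['Rwc']=Rt@T[:3,:3]; d['o']=Rt@T[:3,3]+np.array(s['ee_pos'])
    if f: cv2.imwrite('pics/'+f, d['img'][:,:,::-1])
    return d
def rays(d,uv):
    K=np.array([[d['fx'],0,d['cx']],[0,d['fy'],d['cy']],[0,0,1]])
    p=cv2.undistortPoints(np.array(uv,float).reshape(-1,1,2),K,np.array(d['distortion'],float)).reshape(-1,2)
    return np.c_[p,np.ones(len(p))]@d['Rwc'].T
def plane(d,uv,z):
    r=rays(d,uv); return d['o']+r*((z-d['o'][2])/r[:,2])[:,None]
def proj(d,P):
    K=np.array([[d['fx'],0,d['cx']],[0,d['fy'],d['cy']],[0,0,1]])
    Rc=d['Rwc'].T
    return cv2.projectPoints(np.array(P,float).reshape(-1,3),cv2.Rodrigues(Rc)[0],-Rc@d['o'],K,np.array(d['distortion'],float))[0].reshape(-1,2)
def totool(P):  # world target TCP -> tool units from current pose
    s=monitor.state(); Rt=R.from_rotvec(s['tcp_rot']).as_matrix()
    return (np.array(P)-s['ee_pos'])@Rt/0.5
E
python3 - <<'E'
from h import *
import pickle
a=snap('top','top.png'); b=snap('side','side.png')
pickle.dump((a,b),open('s0.pkl','wb'))
print(a['o'],b['o']); s=monitor.state(); print(s); print(R.from_rotvec(s['tcp_rot']).as_matrix().round(3))
E
```

```text
pics
[ 0.38291605 -0.05396055  0.97307868] [0.53109242 0.79885224 0.59182787]
{'clock': 0.1, 'joints': array([ 1.38560658e+00,  3.85478113e-01,  6.74688460e-03, -4.32407729e-04,
       -1.19402050e+00, -2.58621591e-01]), 'dq': array([-0.00067656, -0.00202948,  0.00344579,  0.00010909, -0.00115133,
        0.00119882]), 'joint_efforts': array([-1.31815577e-03, -3.93319452e+01,  1.88931245e+01,  4.19801161e+00,
       -2.60523171e-03,  3.07774243e-06]), 'ee_pos': array([0.26811199, 0.56397995, 0.2303262 ]), 'tcp_rot': array([-0.96714429,  1.52761063, -1.52970611]), 'ft_force': array([0.40922469, 0.3981858 , 1.06370569]), 'wrist_torque': array([-0.04171578,  0.05876045,  0.07243639]), 'grip_width': 0.08524035880603208}
[[-0.43  -0.001  0.903]
 [-0.903 -0.002 -0.43 ]
 [ 0.002 -1.     0.   ]]
```

View pics/top.png

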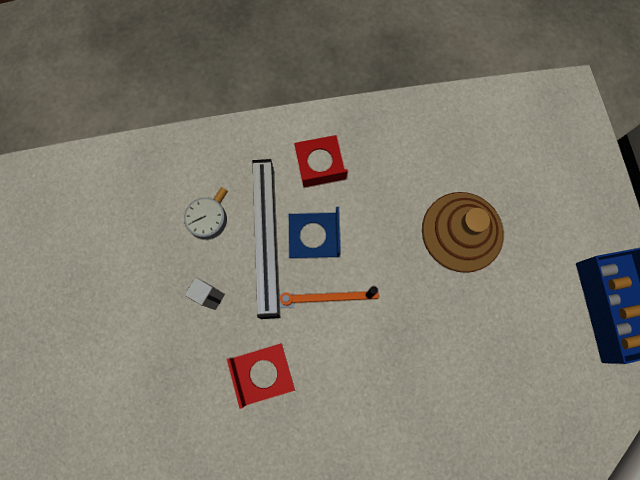

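View pics/side.png

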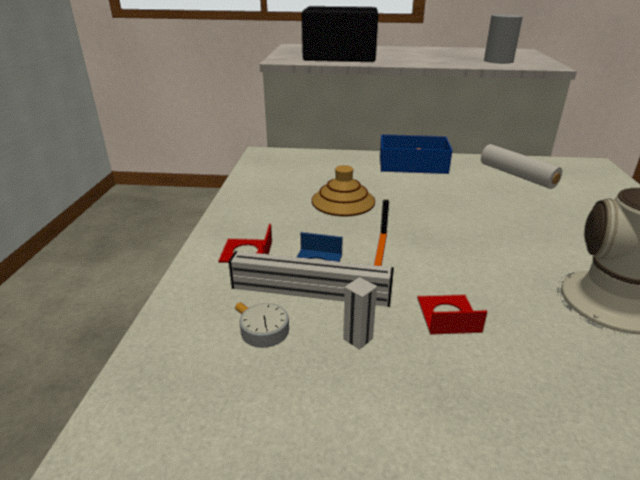

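The top view shows the fence at columns 253-279 and the keeper pivot at (287,298) with its handle at (373,292). Three things are bracket-shaped: red (320,161), red (262,375) and blue (314,236). The blue one fits the description: its plain edge, at the left, faces the fence, and its flange is at column 338. I'll measure these and confirm blue in a crop.

Run:
```python
from h import *
import pickle
a,b=pickle.load(open('s0.pkl','rb'))
im=a['img']; hsv=cv2.cvtColor(im,cv2.COLOR_RGB2HSV)
cv2.imwrite('pics/crop.png',cv2.resize(im[140:340,230:430,::-1],(800,600)[:1]*1+(800,) if 0 else (600,600),interpolation=cv2.INTER_CUBIC))
m=cv2.inRange(hsv,(100,100,30),(125,255,255)); m[:,400:]=0
c=max(cv2.findContours(m,0,2)[0],key=cv2.contourArea)
print('blue',cv2.approxPolyDP(c,3,True).reshape(-1,2).tolist())
m[:, :]=cv2.inRange(hsv,(3,180,120),(14,255,255)); m[:,400:]=0; m[:280]=0;m[320:]=0
c=max(cv2.findContours(m,0,2)[0],key=cv2.contourArea); print('orange',cv2.boxPoints(cv2.minAreaRect(c)).tolist())
E0=lambda n,uv,z:print(n,plane(a,uv,z).round(4).tolist())
E0('fence top right corners',[(271,160),(279,317)],.07)
E0('fence top left',[(253,161),(258,318)],.07)
E0('pivot',[(287,298)],.04)
E0('plate near corners',[(289,214),(290,258)],.006)
E0('plate far bottom',[(340,257)],.006)
E0('flange top',[(338,208)],.05)
E0('handle top',[(372,291)],.125)
E0('lid top',[(476,220)],.105)
```

```text
blue [[338, 207], [335, 213], [289, 214], [289, 257], [338, 256]]
orange [[279.9149169921875, 293.0440979003906], [365.9259033203125, 291.8153991699219], [366.08404541015625, 302.8845520019531], [280.07305908203125, 304.1132507324219]]
fence top right corners [[0.779, -0.018, 0.07], [0.4493, 0.0135, 0.07]]
fence top left [[0.7833, 0.0202, 0.07], [0.4541, 0.0547, 0.07]]
pivot [[0.4871, -0.0062, 0.04]]
plate near corners [[0.6734, -0.0367, 0.006], [0.5752, -0.0239, 0.006]]
plate far bottom [[0.5595, -0.1309, 0.006]]
flange top [[0.6561, -0.1417, 0.05]]
handle top [[0.4642, -0.169, 0.125]]
lid top [[0.5702, -0.4047, 0.105]]
```

View pics/crop.png

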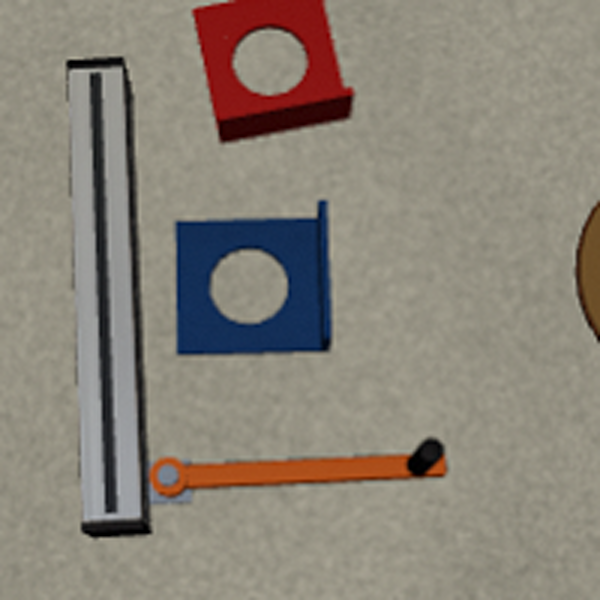

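Blue is confirmed as the bracket, lying with its flange away from the fence. Its gap to the fence is about 27 mm. Next I work out a pre-push pose behind the flange.

Run:
```python
from h import *
print(totool([.604,-.205,.23]).round(3), totool([.50,.2,.25]).round(3))
```

```text
[1.1   0.003 1.267] [ 0.458 -0.038  0.731]
```

```bash
python3 -m creep '[[[0.458,-0.038,0.731,0,0.2,0],[0.458,-0.038,0.731,0,0.2,0],[0.458,-0.038,0.731,0,0.2,0],[0.458,-0.038,0.731,0,0.2,0],[0.458,-0.038,0.731,0,0.2,0],[0.458,-0.038,0.731,0,0.2,0],[0.458,-0.038,0.731,0,0.2,0],[0.458,-0.038,0.731,0,0.2,0]]]' -1 20
python3 - <<'E'
from h import *
print(totool([.604,-.205,.23]).round(3)); s=monitor.state();M=R.from_rotvec(s['tcp_rot']).as_matrix();print(s['ee_pos'],M.round(3))
a=np.deg2rad(174.55);T=np.c_[[np.cos(a),np.sin(a),0],[0,0,-1],[-np.sin(a)*-1*-1,0,0]]
x=np.array([np.cos(a),np.sin(a),0]);y=np.array([0,0,-1]);T=np.c_[x,y,np.cross(x,y)]
print((R.from_matrix(M.T@T).as_rotvec()/np.pi).round(3))
E
```

```text
clock: 1.1
ee_pos: [0.5013, 0.1975, 0.2499]
tcp_rot: [-0.49, 1.946, -1.946]
ft_force: [0.2, 0.3, -0.5]
grip_width: -0.0004
[0.2   0.04  0.806]
[0.50127306 0.19754348 0.24995   ] [[-0.881 -0.001  0.473]
 [-0.473 -0.001 -0.881]
 [ 0.001 -1.     0.   ]]
[-0.     0.187  0.   ]
```

```bash
python3 -m creep '[[[0.2,0.04,0.806,0,0.187,0],[0.2,0.04,0.806,0,0.187,0],[0.2,0.04,0.806,0,0.187,0],[0.2,0.04,0.806,0,0.187,0],[0.2,0.04,0.806,0,0.187,0],[0.2,0.04,0.806,0,0.187,0],[0.2,0.04,0.806,0,0.187,0],[0.2,0.04,0.806,0,0.187,0]]]'
python3 - <<'E'
from h import *
import pickle
d=snap('wrist','w1.png'); pickle.dump(d,open('w1.pkl','wb')); print(d['o'],d['Rwc'].round(3))
E
```

```text
clock: 2.1
ee_pos: [0.605, -0.2027, 0.2286]
tcp_rot: [-0.097, -2.173, 2.173]
ft_force: [-0.2, 0.5, -0.0]
grip_width: -0.0001
[ 0.59649776 -0.2815816   0.37100077] [[-0.996  0.089  0.027]
 [ 0.093  0.946  0.31 ]
 [ 0.002  0.312 -0.95 ]]
```

View pics/w1.png

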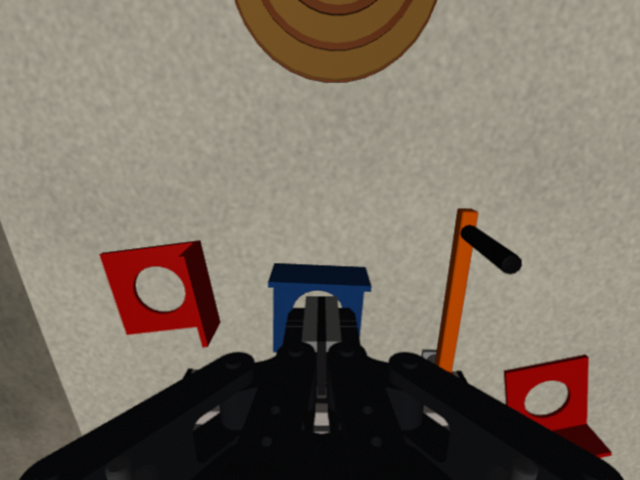

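The flange's outer face is the dark blue quad: bottom edge (275,264)-(368,267), top edge (269,286)-(371,290). The keeper handle goes from about (468,232) up to its top at (512,264). Next I measure both.

Run:
```python
from h import *
import pickle
d=pickle.load(open('w1.pkl','rb'));im=d['img'].astype(int)
m=((im[...,2]>im[...,0]+20)&(im[...,2]>im[...,1]+8)).astype(np.uint8); m[300:]=0
c=max(cv2.findContours(m,0,2)[0],key=cv2.contourArea);print(cv2.approxPolyDP(c,2.5,True).reshape(-1,2).tolist())
print(plane(d,[(275,264),(368,267)],0).round(4).tolist(),plane(d,[(269,287),(371,291)],.05).round(4).tolist())
print('handle top',plane(d,[(512,264)],.125), 'base',plane(d,[(470,232)],.04))
a,b=pickle.load(open('s0.pkl','rb'))
# fence face from side? fence far top edge in side view
print(proj(b,[[.779,-.018,.07],[.4493,.0135,.07],[.487,-.006,.04]]).round(1))
```

```text
[[268, 286], [273, 288], [273, 299], [296, 299], [310, 290], [327, 291], [337, 299], [362, 299], [363, 292], [370, 291], [363, 268], [275, 264]]
[[0.6594, -0.1406, 0.0], [0.5588, -0.1276, 0.0]] [[0.6598, -0.1366, 0.05], [0.5623, -0.1231, 0.05]]
handle top [[ 0.4667358  -0.17182165  0.125     ]] base [[ 0.46442149 -0.17068959  0.04      ]]
[[236.5 250.7]
 [395.3 266.4]
 [375.4 272.3]]
```

```bash
python3 -m creep '[[[0,0.2,0,0,0,0],[0,0.4,0,0,0,0],[0,0.427,0,0,0,0],[0,0.427,0,0,0,0],[0,0.427,-0.05,0,0,0],[0,0.427,-0.1,0,0,0],[0,0.427,-0.1,0,0,0],[0,0.427,-0.1,0,0,0]]]'
python3 -m creep '[[[0,0,-0.02,0,0,0],[0,0,-0.03,0,0,0],[0,0,-0.04,0,0,0],[0,0,-0.05,0,0,0],[0,0,-0.05,0,0,0]]]'
```

```text
clock: 3.15
ee_pos: [0.6095, -0.1503, 0.0172]
tcp_rot: [-0.095, -2.177, 2.177]
ft_force: [0.4, 0.7, -0.6]
grip_width: 0.0002
clock: 3.78
ee_pos: [0.6118, -0.1259, 0.0169]
tcp_rot: [-0.097, -2.177, 2.176]
ft_force: [0.1, -1.5, 0.2]
grip_width: -0.0004
```

```bash
for i in 1 2; do python3 -m creep '[[[0,0,-0.006,0,0,0],[0,0,-0.006,0,0,0],[0,0,-0.006,0,0,0]]]'; done
```

```text
clock: 4.15
ee_pos: [0.612, -0.1232, 0.0168]
tcp_rot: [-0.097, -2.176, 2.176]
ft_force: [0.2, -1.4, -0.1]
grip_width: 0.0002
clock: 4.53
ee_pos: [0.6133, -0.1213, 0.017]
tcp_rot: [-0.099, -2.176, 2.178]
ft_force: [1.8, -6.8, -0.9]
grip_width: 0.0002
```

```bash
python3 -m creep '[[[0,0,-0.006,0,0,0],[0,0,-0.006,0,0,0],[0,0,-0.006,0,0,0]]]'
python3 - <<'E'
from h import *
d=snap('top'); cv2.imwrite('pics/t2.png',cv2.resize(d['img'][140:340,230:430,::-1],(600,600),interpolation=cv2.INTER_CUBIC))
E
```

```text
clock: 4.9
ee_pos: [0.6147, -0.1205, 0.018]
tcp_rot: [-0.102, -2.175, 2.182]
ft_force: [3.3, -15.2, 1.2]
grip_width: 0.0001
```

View pics/t2.png

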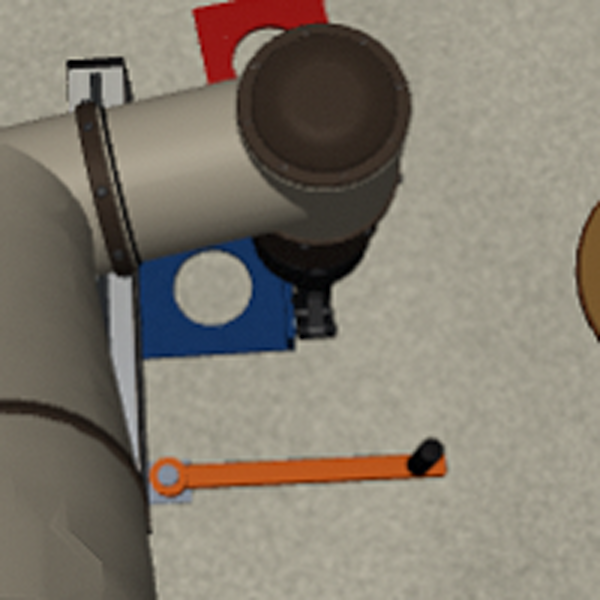

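The bracket is now against the fence: 15 N reaction, and its plain edge meets the fence line at crop column 143. I'll back off, rise to 38 mm on the flange and make light contact.

```bash
python3 -m creep '[[[0,0,0.03,0,0,0],[0,0,0.03,0,0,0],[0,-0.043,0.03,0,0,0],[0,-0.043,0.03,0,0,0],[0,-0.043,0.006,0,0,0],[0,-0.043,0.006,0,0,0]]]'
```

```text
clock: 5.7
ee_pos: [0.6118, -0.1205, 0.0378]
tcp_rot: [-0.094, -2.174, 2.178]
ft_force: [-0.2, -6.4, -0.0]
grip_width: -0.0001
```

```bash
python3 -m creep '[[[0,-0.019,-0.006,0,0,0],[0,-0.037,-0.014,0,0,0],[0,-0.054,-0.024,0,0,0],[0,-0.071,-0.035,0,0,0],[0,-0.086,-0.048,0,0,0],[0,-0.1,-0.061,0,0,0],[0,-0.1,-0.061,0,0,0]]]'
python3 - <<'E'
from h import *
snap('side','s2.png')
E
```

```text
clock: 6.58
ee_pos: [0.6154, -0.0895, 0.0893]
tcp_rot: [-0.097, -2.177, 2.177]
ft_force: [0.2, -2.9, 0.2]
grip_width: 0.0002
```

View pics/s2.png

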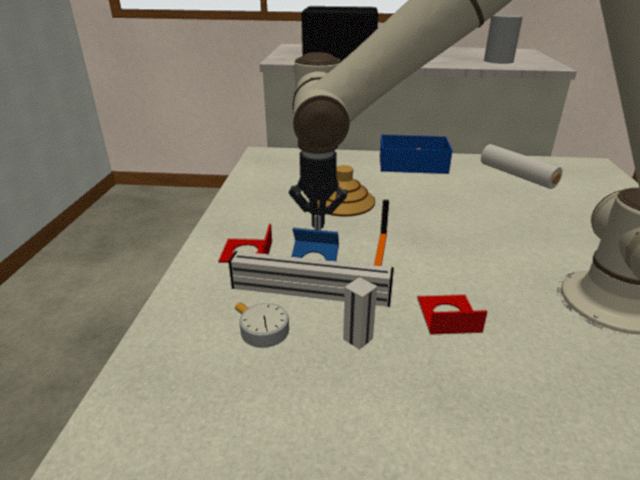

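The bracket is tilting cleanly, about 30° with the flange at (315,240). I'll continue the arc.

```bash
python3 -m creep '[[[0,-0.013,-0.015,0,0,0],[0,-0.024,-0.031,0,0,0],[0,-0.034,-0.048,0,0,0],[0,-0.042,-0.066,0,0,0],[0,-0.048,-0.085,0,0,0],[0,-0.053,-0.104,0,0,0],[0,-0.056,-0.124,0,0,0],[0,-0.057,-0.143,0,0,0],[0,-0.057,-0.143,0,0,0]]]'
```

```text
clock: 7.75
ee_pos: [0.6222, -0.0174, 0.1179]
tcp_rot: [-0.098, -2.178, 2.177]
ft_force: [0.4, -1.0, 6.4]
grip_width: 0.0
```

```bash
python3 -m creep '[[[0,0.0006,-0.02,0,0,0],[0,0.003,-0.04,0,0,0],[0,0.006,-0.06,0,0,0],[0,0.009,-0.075,0,0,0],[0,0.009,-0.075,0,0,0]]]';  python3 - <<'E'
from h import *
snap('side','s3.png')
E
```

```text
clock: 8.38
ee_pos: [0.6259, 0.0202, 0.1131]
tcp_rot: [-0.099, -2.18, 2.177]
ft_force: [2.1, 1.6, 5.7]
grip_width: -0.0001
```

View pics/s3.png

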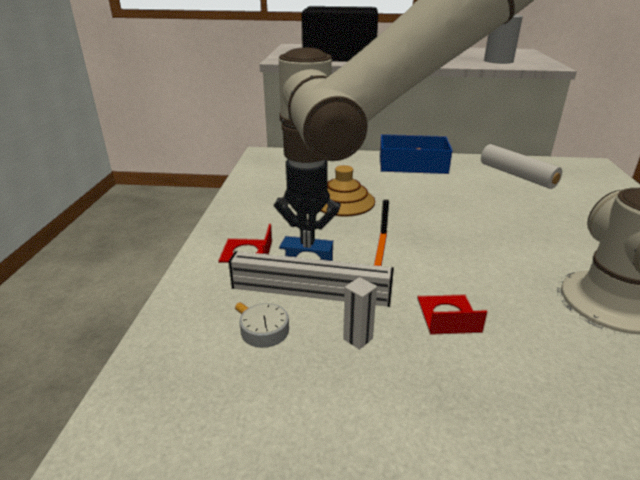

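Run:
```python
from h import *
d=snap('side'); im=d['img']
f=lambda x,D,z:[x-.095*D*1+0, -0.018+(.779-x)*.0955-D*.995, z]
for D,z,n in [(-44,110,'flange edge top'),(6,110,'back edge top'),(-44,104,'flange edge bot'),(0,70,'plate@70')]:
    print(n,proj(d,[f(x,D/1e3,z/1e3) for x in (.577,.627,.677)]).round(1).tolist())
cv2.imwrite('pics/s3c.png',cv2.resize(im[215:305,225:405,::-1],(800,400),interpolation=cv2.INTER_CUBIC))
```

```text
flange edge top [[328.6, 255.0], [302.9, 252.5], [277.6, 250.1]]
back edge top [[332.7, 241.8], [308.2, 239.5], [284.0, 237.3]]
flange edge bot [[328.6, 257.7], [303.0, 255.1], [277.8, 252.7]]
plate@70 [[332.0, 260.1], [307.9, 257.8], [284.1, 255.4]]
```

View pics/s3c.png

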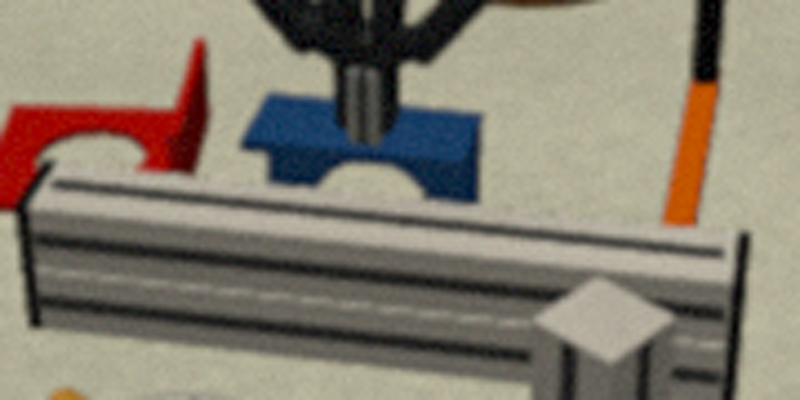

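The flange's front edge, crop row 147-162, sits about 2-3 px higher than a fully upright pose would give. So it leans on the fence top at about 83°, with the foot probably a few mm out. I'll lift off and look again.

```bash
python3 -m creep '[[[0,-0.1,0,0,0,0],[0,-0.12,0,0,0,0],[0,-0.12,0.1,0,0,0],[0,-0.12,0.2,0,0,0],[0,-0.12,0.25,0,0,0],[0,-0.12,0.25,0,0,0],[0,-0.12,0.25,0,0,0]]]';  python3 - <<'E'
from h import *
d=snap('side'); im=d['img']; t=snap('top')['img']
A=cv2.resize(im[215:305,225:405,::-1],(800,400),interpolation=cv2.INTER_CUBIC)
w=snap('wrist','w4.png')
import pickle; pickle.dump((d,w),open('s4.pkl','wb'))
B=cv2.resize(w['img'][300:480,150:510,::-1],(400,200))
C=cv2.resize(t[180:280,240:440,::-1],(400,200))
cv2.imwrite('pics/s4.png',np.vstack([A,np.hstack([B,C])]))
E
```

```text
clock: 9.35
ee_pos: [0.6128, -0.1054, 0.1712]
tcp_rot: [-0.094, -2.175, 2.174]
ft_force: [0.7, 0.9, -0.7]
grip_width: -0.0003
```

View pics/s4.png

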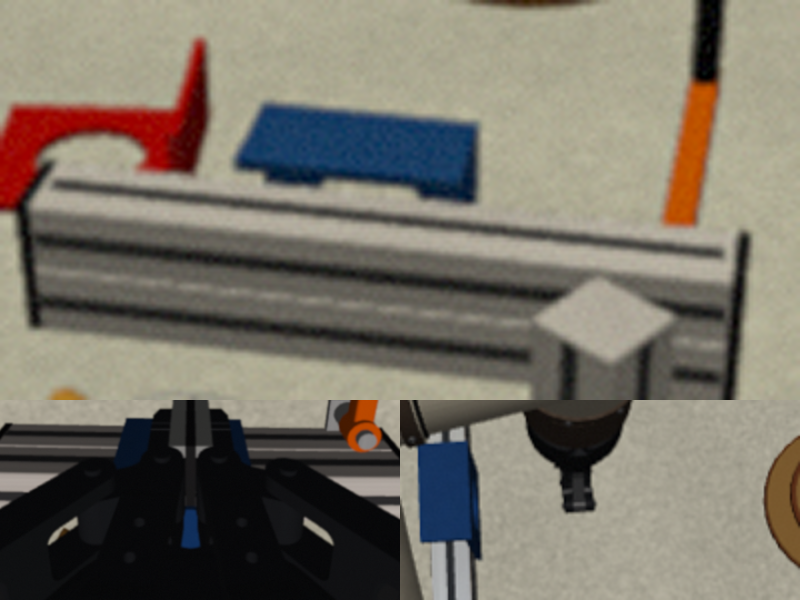

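After release the flange edges match the upright prediction within about 2 px. I'll check the foot line, then plan the keeper arc.

Run:
```python
from h import *
t=snap('top'); 
im=t['img'].astype(int); m=((im[...,2]>im[...,0]+20)&(im[...,2]>im[...,1]+8)).astype(np.uint8); m[:,300:]=0
c=max(cv2.findContours(m,0,2)[0],key=cv2.contourArea);q=cv2.approxPolyDP(c,1.5,True).reshape(-1,2);print(q.tolist())
print('foot corner z=0',plane(t,[(280.5,258)],0).round(4))
f=lambda x,D,z:[x-.095*D, -0.018+(.779-x)*.0955-D*.995, z]
print('pred foot', proj(t,[f(.577,.006,0),f(.577,.006,.11),f(.577,-.044,.11),f(.677,-.044,.11),f(.677,.006,.11)]).round(1).tolist())
# keeper arc, fence-aligned offsets; tool origin now
yf=np.array([.095,.9955]); xf=np.array([.9955,-.095]); P=np.array([.487,-.0065]); 
h=np.array([.4655,-.171]); v=h-P; print('v',np.linalg.norm(v)); a0=np.arctan2(v[1],v[0])-np.arctan2(xf[1],xf[0]); print('ang',a0)
s=monitor.state(); M=R.from_rotvec(s['tcp_rot']).as_matrix()
for ang in [a0,-1.4,-1.2,-1,-.8,-.6,-.4,-.2,-.1,0]:
    u=np.cos(ang)*xf+np.sin(ang)*yf; n=-np.sin(ang)*xf+np.cos(ang)*yf
    H=P+.17*u; c=H-n*.020
    print(round(ang,2),H.round(3),'tcp',c.round(4),'dworld',(c-h+0).round(3))
```

```text
[[249, 202], [250, 250], [273, 249], [279, 258], [278, 224], [276, 212], [276, 216], [274, 216], [273, 200]]
foot corner z=0 [[ 0.5798 -0.0033  0.    ]]
pred foot [[281.4, 259.4], [276.8, 248.9], [251.2, 250.7], [249.3, 201.4], [274.3, 199.6]]
v 0.16589906569959942
ang -1.605617418965651
-1.61 [ 0.465 -0.175] tcp [ 0.4451 -0.1725] dworld [-0.02  -0.001]
-1.4 [ 0.5   -0.176] tcp [ 0.4799 -0.1775] dworld [ 0.014 -0.007]
-1.2 [ 0.533 -0.17 ] tcp [ 0.514  -0.1755] dworld [ 0.049 -0.005]
-1 [ 0.565 -0.158] tcp [ 0.5471 -0.1668] dworld [0.082 0.004]
-0.8 [ 0.593 -0.139] tcp [ 0.5777 -0.1517] dworld [0.112 0.019]
-0.6 [ 0.618 -0.115] tcp [ 0.6047 -0.1307] dworld [0.139 0.04 ]
-0.4 [ 0.637 -0.087] tcp [ 0.6271 -0.1049] dworld [0.162 0.066]
-0.2 [ 0.65  -0.056] tcp [ 0.6438 -0.0751] dworld [0.178 0.096]
-0.1 [ 0.654 -0.039] tcp [ 0.6499 -0.0591] dworld [0.184 0.112]
0 [ 0.656 -0.023] tcp [ 0.6543 -0.0426] dworld [0.189 0.128]
```

The bracket stands flat: the foot and flange pixels match the upright prediction within 1-2 px. Next I move beside the keeper handle, turning the tool 90°.

Run:
```python
from h import *
print(totool([.4252,-.17,.18]).round(3), monitor.state()['joints'].round(2))
```

```text
[ 0.364 -0.016  0.163] [ 0.09  0.43 -0.08 -0.   -1.06 -0.18]
```

```bash
python3 -m creep '[[[0.364,-0.02,0.163,0,0.5,0],[0.364,-0.02,0.163,0,0.5,0],[0.364,-0.02,0.163,0,0.5,0],[0.364,-0.02,0.163,0,0.5,0],[0.364,-0.02,0.163,0,0.5,0],[0.364,-0.02,0.163,0,0.5,0],[0.364,-0.02,0.163,0,0.5,0],[0.364,-0.02,0.163,0,0.5,0],[0.364,-0.02,0.163,0,0.5,0],[0.364,-0.02,0.163,0,0.5,0]]]'
python3 - <<'E'
from h import *
w=snap('wrist','w5.png'); print(R.from_rotvec(monitor.state()['tcp_rot']).as_matrix().round(3)); print(proj(w,[[.4655,-.171,.125],[.4655,-.171,.04]]))
print(totool([.4252,-.17,.09]).round(3))
E
```

```text
clock: 10.8
ee_pos: [0.4251, -0.1705, 0.1824]
tcp_rot: [-1.249, -1.145, 1.145]
ft_force: [-1.0, 0.3, 0.1]
grip_width: -0.0002
[[ 0.087  0.    -0.996]
 [ 0.996  0.     0.087]
 [ 0.    -1.    -0.   ]]
[[325.15794837 327.9311418 ]
 [324.11636926 274.19792925]]
[ 0.001  0.185 -0.   ]
```

View pics/w5.png

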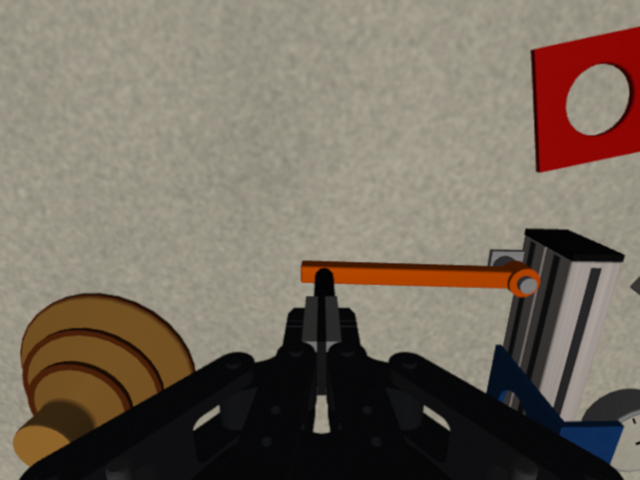

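The handle base is at (324,272), dead ahead of the fingers and as predicted. I'll lower and swing.

```bash
python3 -m creep '[[[0,0.1,0,0,0,0],[0,0.185,0,0,0,0],[0,0.185,0,0,0,0],[0,0.185,0,0,0,0]]]'
python3 -m creep '[[[0,0,-0.03,0,0,0],[-0.003,0,-0.058,0,-0.011,0],[-0.004,0,-0.116,0,-0.066,0],[0.004,0,-0.167,0,-0.113,0],[0.019,0,-0.216,0,-0.161,0],[0.041,0,-0.262,0,-0.209,0],[0.07,0,-0.304,0,-0.257,0],[0.104,0,-0.342,0,-0.304,0],[0.144,0,-0.374,0,-0.352,0],[0.189,0,-0.4,0,-0.4,0],[0.236,0,-0.418,0,-0.448,0],[0.236,0,-0.418,0,-0.448,0]]]'
python3 - <<'E'
from h import *
s=monitor.state();print(s['ft_force']);M=R.from_rotvec(s['tcp_rot']).as_matrix();print(M.round(3))
yf=np.array([.095,.9955]); xf=np.array([.9955,-.095]); P=np.array([.487,-.0065])
v=s['ee_pos'][:2]-P; print((v@xf).round(4),(v@yf).round(4))
E
```

```text
clock: 11.35
ee_pos: [0.4263, -0.1711, 0.0912]
tcp_rot: [-1.251, -1.146, 1.144]
ft_force: [-0.1, -0.4, 0.4]
grip_width: 0.0001
clock: 12.85
ee_pos: [0.646, -0.0705, 0.0912]
tcp_rot: [-0.267, -2.09, 2.089]
ft_force: [-0.6, 0.4, 0.1]
grip_width: -0.0002
[-0.57269665  0.36640697  0.14282802]
[[-0.969  0.004 -0.248]
 [ 0.248  0.    -0.969]
 [-0.003 -1.    -0.001]]
0.1643 -0.0487
```

```bash
python3 -m creep '[[[-0.002,0,-0.034,0,-0.032,0],[0,0,-0.06,0,-0.056,0],[0,0,-0.068,0,-0.064,0],[0,0,-0.068,0,-0.064,0]]]'
python3 -m creep '[[[0,0,-0.006,0,0,0],[0,0,-0.006,0,0,0]]]'
python3 - <<'E'
from h import *
t=snap('top')['img'];s=snap('side')['img']
A=cv2.resize(s[215:305,225:405,::-1],(600,300));B=cv2.resize(t[180:330,230:380,::-1],(300,300))
cv2.imwrite('pics/k6.png',np.vstack([A,np.hstack([B,B*0])]))
E
```

```text
clock: 13.35
ee_pos: [0.6523, -0.0395, 0.0903]
tcp_rot: [-0.059, -2.195, 2.195]
ft_force: [0.4, -0.2, -1.0]
grip_width: 0.0002
clock: 13.6
ee_pos: [0.6522, -0.0393, 0.0903]
tcp_rot: [-0.058, -2.191, 2.198]
ft_force: [0.5, -9.4, -0.1]
grip_width: 0.0
```

View pics/k6.png

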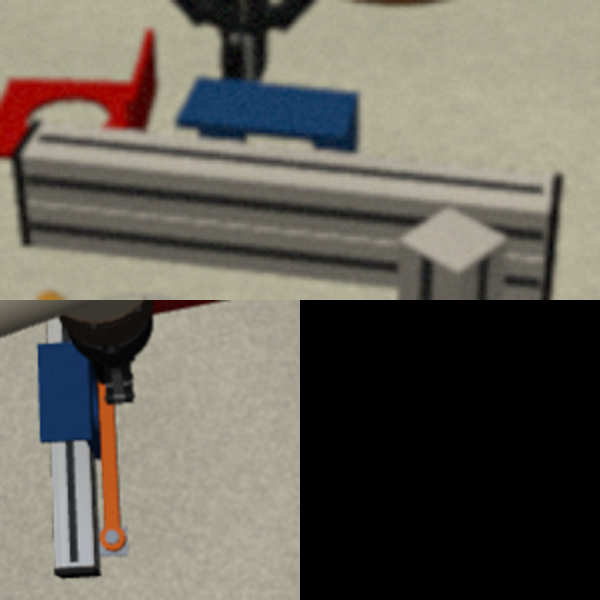

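The bar lies across the front of the bracket and stopped hard at 9 N. One more nudge, then I retreat and check.

```bash
python3 -m creep '[[[0,0,-0.006,0,0,0],[0,0,-0.006,0,0,0]]]'
python3 -m creep '[[[0,0,0.06,0,0,0],[0,0,0.12,0,0,0],[0,-0.12,0.16,0,0,0],[0,-0.24,0.28,0,0,0],[0,-0.3,0.4,0,0,0],[0,-0.3,0.5,0,0,0],[0,-0.3,0.5,0,0,0],[0,-0.3,0.5,0,0,0]]]'
python3 - <<'E'
from h import *
T=snap('top');t=T['img'];s=snap('side')['img']
A=cv2.resize(s[180:360,190:430,::-1],(400,300));B=cv2.resize(t[120:360,170:490,::-1],(400,300))
C=cv2.resize(t[180:330,230:330,::-1],(400,600),interpolation=cv2.INTER_CUBIC)
cv2.imwrite('pics/k7.png',np.hstack([np.vstack([A,B]),C]))
P=np.array([.487,-.0065]);xf=np.array([.9955,-.095])
hsv=cv2.cvtColor(t,cv2.COLOR_RGB2HSV); m=cv2.inRange(hsv,(3,180,120),(14,255,255)); m[:,:240]=0;m[:,400:]=0
c=max(cv2.findContours(m,0,2)[0],key=cv2.contourArea); q=cv2.boxPoints(cv2.minAreaRect(c)); print(q.round(1).tolist())
w=plane(T,q,.04)[:,:2]; e=[w[(i+1)%4]-w[i] for i in range(4)]; e=max(e,key=np.linalg.norm); print('bar dir deg',np.rad2deg(np.arctan2(e[1],e[0])),'fence -5.45')
E
```

```text
clock: 13.95
ee_pos: [0.6521, -0.0391, 0.0904]
tcp_rot: [-0.058, -2.186, 2.2]
ft_force: [3.1, -17.3, -0.4]
grip_width: -0.0
clock: 14.95
ee_pos: [0.639, -0.2834, 0.2392]
tcp_rot: [-0.058, -2.195, 2.193]
ft_force: [0.1, 0.4, 0.1]
grip_width: 0.0
[[278.79998779296875, 221.3000030517578], [285.79998779296875, 221.0], [288.70001220703125, 282.70001220703125], [281.70001220703125, 283.0]]
bar dir deg -5.8011063828415015 fence -5.45
```

View pics/k7.png

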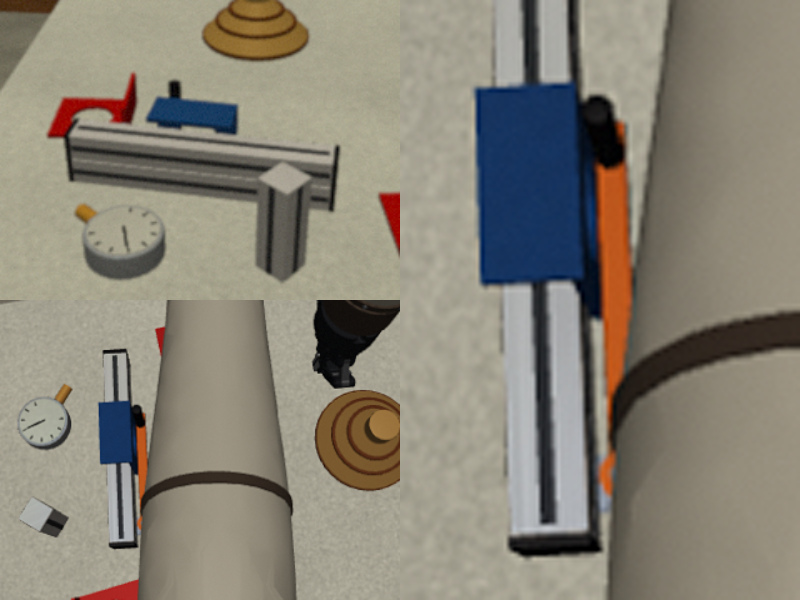

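The bracket stands upright, the keeper is shut in front of it (-5.8° against the fence's -5.45°), and the gauge, offcut and lid look unmoved. The arm is clear, so I'm handing in.

```bash
python3 -c "
from cell import ctrl; print(ctrl.sign_off())"
```

```text
the job is handed in; nothing more can be done
None
```

I slid the blue bracket against the fence, tipped it up on its plain edge by pushing the flange, and swung the keeper shut in front of it. I handed the job in at about 15 s on the robot's clock; no verdict is reported.

**Bracket:** After I let go, its flange and foot pixels matched the pose for standing flat against the fence to about 1–2 px in the top view. In the side view they matched to about 2–3 px. Just before release it measured about 83°, and it settled upright once the finger lifted.

**Keeper:** It met its hard stop, staying put while the push rose from 9 to 17 N, the highest reading I saw. In the last picture the bar measured -5.8° against the fence's -5.45°, which is within measuring error.

**Other things:** The gauge, offcut and straw lid look unmoved in the last pictures, and the arm is clear of everything. The arm hid part of the keeper bar from the top camera in that last view, so the angle comes from the visible part.

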